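# Regrip a stone chisel in a slanted rest and stand it in the tool holder

## Task

Put the red-banded stone chisel away: stand it upright, cutting edge up and head down, on the floor of the empty yellow front pocket of the tool holder. To get from the flat grip to one that can hold it upright, first lay the chisel in the green slanted rest, head down against the stop and edge up the slope, let go of it there, and take it again at the new angle. Set it down rather than dropping it, and leave the blue chisel, mallet, brush, square and stone offcut where they are.

Things in the scene. Friction and masses are not known exactly. Their poses are not given: they have to be found in the camera images.
- red_chisel: To put away: dark steel bar 180 mm long, lying flat, red band by its head. Square shaft 18 x 18 mm for 150 mm from the head, then a blade 36 mm wide, 10 mm thick; about 0.4 kg, balanced mid length. Origin on its axis at mid length (9 mm above the bench when flat); x points to the cutting edge, y across the blade's width, z across its thickness (up when flat).
- red_chisel_head (a point): Centre of the red chisel's head end (last 5 mm narrowed to a 10 mm wide striking face), on its axis. Standing on it, the chisel will not balance: it leans on the pocket's wall once let go.
- red_chisel_edge (a point): Middle of the red chisel's cutting edge, on its axis.
- blue_chisel: Same chisel with a blue band, lying flat beside the red one. Leave it alone.
- rest: Green slanted chisel rest on a dark plate 170 x 90 x 12 mm, fixed to the bench. Origin under the plate's centre, z up. Its bed rises at 45 degrees towards its +x (roughly away from the robot). Low end: an end stop and a trough 55 mm long, 26 mm wide at the bed, cheeks 20 mm high. Beyond, the bed is a bare bar 12 mm wide, ending 125 mm from the stop: fingers can straddle it there.
- rest_seat (a point): In the rest: where the middle of the chisel's head lies when against the stop: 45 mm above the bench, 50 mm to -x of the rest's origin, in its plane y = 0. The seated chisel's axis starts here and runs parallel to the bed, 9 mm above it.
- rest_top (a point): In the air above the rest: where the middle of the cutting edge lies when the chisel is seated (180 mm up the 45 degree slope from rest_seat).
- holder: Steel tool holder fixed to the bench: plate 130 x 110 mm; origin at bench height, x roughly away from the robot, z up. In front (-x side) an empty yellow square pocket, 34 x 34 mm inside, 5 mm walls, rim 75 mm above the bench. Behind it a grey tray, 60 x 100 mm, same rim, with three fixed round tools up to 110 mm high, their row 58 mm behind the pocket's centre.
- holder_pocket (a point): Centre of the floor of the empty yellow pocket, 11 mm above the bench; the rim is 64 mm above this point.
- mallet: Wooden mallet, head about 110 mm long and 96 mm thick, lying on the bench on the far side. Leave it alone.
- brush: Hand brush lying near the robot. Leave it alone.
- square: Steel square with a 220 mm blade and wooden stock, lying on the far side. Leave it alone.
- offcut: Loose piece of grey stone 85 x 60 x 45 mm near the robot. Leave it alone.

How it is judged:
By the outcome, as a careful person would: the job done as asked, in the order asked, and still so for the second after the job is handed in, with the robot touching nothing.
It also fails if it takes over 72 s, if anything falls off the work surface, if the arm or the gripper's body presses on something with over 40 N, if the wrist force passes 120 N, or if a joint passes its speed limit or range.

## Robot

A 7-joint arm with a two-finger parallel gripper is mounted at the origin on the work surface. World frame = base frame: x ahead of the robot, y to its left, z up, the work surface at z = 0. Lengths are in mm, angles in degrees, forces in N, time in s.
With the tool pointing down it reaches from about 425 to 950 mm from the base axis. Payload 16.7 kg.
Tool frame: the origin (TCP) lies between the finger pads; the fingertips stand 22 mm ahead of it and the grasp point (between the pads) lies 3 mm ahead of it; z points along the fingers, y is the line along which they close (so a half turn about z gives the same grasp; the last joint's range is limited). The gripper opens to 94 mm and grips with 3 to 60 N. Pads are 16 mm wide; open, the fingers measure 119 mm over their backs; the gripper's body (75 mm by 177 mm) begins 78 mm behind the grasp point.
Start: joints at [66.549, 24.414, 4.234, 92.017, -1.954, 63.644, -3.845], TCP at [173.369, -652.318, 227.467] pointing down, gripper open.
Joint ranges: [-163.25, 163.25], [-28.42, 122.38], [-70.27, 78.77], [12.13, 141.07], [-58.53, 238.53], [9.26, 117.41], [-156.51, 156.51]. Speed limits (degrees/s): [108.29, 108.29, 136.94, 136.94, 172.46, 172.46, 172.46].

## Interface

Orientations are given as [roll, pitch, yaw] about the fixed x, y, z axes, in that order (R = Rz(yaw) Ry(pitch) Rx(roll)).
In Python, from bench import move_to, movel, set_joints, move_gripper, sleep, inverse_kinematics, get_image, MotionError, hand_in, boxes_of, get_time, get_joints, get_joint_vel, get_joint_torque, get_eef_pos, get_tool_rot, get_contact_force, get_moment, get_finger_gap, get_finger_force gives the robot as it stands. Calls block until the motion is done:
- move_to(position, orientation): joint-space move of the TCP to a pose.
- movel(position, rotation=None, vel=150, max_force=None): straight line of the TCP; rotation=None keeps the orientation; vel is the mean speed in mm/s. With max_force (N) it stops when the force on the tool has changed by that much, and returns True; else False.
- set_joints(angles): joint-space move.
- move_gripper(opening, strength=None): finger opening in mm; strength is the grip in N (None keeps the last); returns when the fingers have stopped.
- sleep(seconds).
- inverse_kinematics(position, orientation): joint angles nearest the present ones, or None.
- get_image(name): name is "scene" or "top" or "wrist"; returns a dict with "pixels" (400x640x3 uint8, red, green, blue), "z_map" (400x640 float32, mm along the optical axis (not along the pixel's ray), 0 where there is no reading), "fx", "fy", "cx", "cy" (pixels), "view" (4x4, takes a point from world to camera coordinates). Camera axes: x right, y down, z forward; pixel columns grow to the right and rows downward; lengths in mm; the calibration is good to about 2 mm. A picture is of the moment at which its call begins.
A pose or a line that the arm cannot do raises MotionError and nothing moves.
- hand_in(): hands the job in; it is judged then, once.
Trained networks look in a picture, given as the dict that the camera call returned (one of the last four; its "shot" number tells which), for a name from the list of things; names that differ only in an ending like _2 or _b are one class to them, and where a whole thing is asked for, a point or a joint stands for the part that bears it (a point fixed in the world has none). Each returns a list of dicts, best first, with "score" (0 to 1); they miss things now and then, are a little off and sometimes report something else, mostly with a low value. They report only what shows in the picture. A call takes as long as a camera call.
- boxes_of(picture, name): "centre" ([x, y, z] in mm, in world coordinates, good to about 4 mm: the middle of the surface that is visible of it).
Readings, each from a call of its own:
- get_time(): time.
- get_joints(): joint angles.
- get_joint_vel(): joint speeds.
- get_joint_torque(): joint torques, N m.
- get_eef_pos(): TCP position.
- get_tool_rot(): TCP orientation.
- get_contact_force(): force on the tool from outside, world axes, zero at the start.
- get_moment(): the same for the moment, N m.
- get_finger_gap(): finger opening in mm.
- get_finger_force(): force on a finger pad.
Only numpy, scipy, OpenCV 4.12 (cv2) and the standard library are available. Lean on these libraries where they do the work, as an engineer would, in place of code of your own. Each camera call takes 0.05 s, during which the arm holds its last target. There are 200 camera calls.

## Working session

There is one attempt and no reset: what is moved stays moved. The work goes in short steps, each a Python script; the robot and the scene stay as the last script left them, time stands still between calls to the robot, and variables do not carry over. Pictures are saved under pics/ and viewed, at most 12 in all, crops included, and the job is handed in when it is done.

```bash
mkdir -p pics; cat > h.py <<'E'
import numpy as np, cv2
from bench import *
def save(im,name): cv2.imwrite('pics/'+name+'.png',im['pixels'][:,:,::-1])
def cloud(im):
    z=im['z_map'].astype(float); v,u=np.mgrid[0:z.shape[0],0:z.shape[1]]
    c=np.stack([(u-im['cx'])*z/im['fx'],(v-im['cy'])*z/im['fy'],z],-1)
    V=np.linalg.inv(np.array(im['view'])); P=c@V[:3,:3].T+V[:3,3]; P[z<=0]=np.nan
    return P
def pix(im,p):
    q=np.array(im['view'])@np.r_[p,1]; return [round(im['fx']*q[0]/q[2]+im['cx']),round(im['fy']*q[1]/q[2]+im['cy'])]
E
python3 - <<'E'
from h import *
a={n:get_image(n) for n in('top','scene')}
cv2.imwrite('pics/a.png',cv2.resize(np.vstack([a['top']['pixels'],a['scene']['pixels']])[:,:,::-1],(480,600)))
for n in a: save(a[n],n); np.savez(n,**{k:v for k,v in a[n].items()})
for n in a:
  for o in('red_chisel','red_chisel_head','red_chisel_edge','blue_chisel','rest','holder','mallet','brush','offcut'):
    print(n,o,[(np.round(d['centre']),round(d['score'],2),pix(a[n],d['centre'])) for d in boxes_of(a[n],o)][:2])
print(get_tool_rot(),get_time())
E
```

```text
top red_chisel [(array([612., 268.,  12.]), 0.72, [195, 169]), (array([ 564., -406.,   13.]), 0.62, [449, 192])]
top red_chisel_head [(array([ 559., -405.,   18.]), 0.72, [450, 194]), (array([ 326., -284.,   45.]), 0.4, [405, 284])]
top red_chisel_edge [(array([ 563., -408.,   13.]), 0.77, [450, 193]), (array([383., 167.,  16.]), 0.59, [230, 257])]
top blue_chisel [(array([ 540., -219.,   17.]), 0.64, [379, 200])]
top rest [(array([612., 270.,  11.]), 0.72, [194, 169])]
top holder [(array([596., -28.,  12.]), 0.94, [307, 178]), (array([ 542., -219.,   18.]), 0.3, [379, 199])]
top mallet [(array([ 786., -121.,   81.]), 0.86, [345, 100])]
top brush [(array([381., 168.,  16.]), 0.75, [230, 258])]
top offcut [(array([ 326., -287.,   44.]), 0.63, [406, 284])]
scene red_chisel [(array([ 569., -411.,   18.]), 0.81, [255, 303])]
scene red_chisel_head [(array([ 569., -413.,   19.]), 0.72, [254, 303])]
scene red_chisel_edge [(array([ 570., -412.,   19.]), 0.7, [255, 303])]
scene blue_chisel [(array([ 538., -224.,   16.]), 0.84, [285, 246]), (array([ 570., -413.,   17.]), 0.64, [255, 303])]
scene rest [(array([621., 267.,  16.]), 0.77, [384, 151]), (array([ 803., -138.,   76.]), 0.32, [380, 258])]
scene holder [(array([616., -39.,  50.]), 0.83, [339, 207]), (array([619., 265.,  16.]), 0.41, [383, 151])]
scene mallet []
scene brush [(array([385., 160.,  20.]), 0.74, [312, 143]), (array([621., 263.,  13.]), 0.16, [383, 152])]
scene offcut [(array([ 338., -294.,   46.]), 0.98, [217, 227])]
[-1.79998235e+02 -1.88500155e-03  1.48847801e+01] 1.0
```

View pics/top.png

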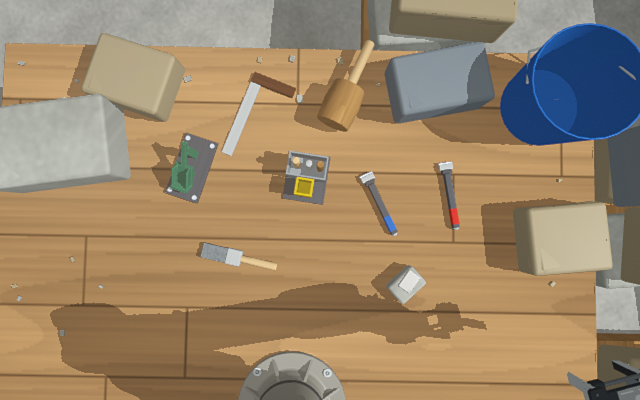

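View pics/scene.png

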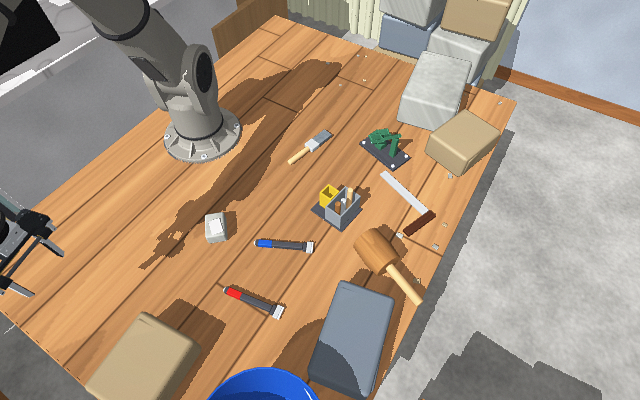

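```bash
python3 - <<'E'
from h import *
im=dict(np.load('top.npz')); P=cloud(im); px=im['pixels'].astype(int)
Z=P[...,2]
def rect(box,lo,hi,ex=None):
    u0,v0,u1,v1=box; m=np.zeros(Z.shape,bool); m[v0:v1,u0:u1]=1; m&=(Z>lo)&(Z<hi)
    if ex is not None: m&=ex
    Q=P[m]; r=cv2.minAreaRect(Q[:,:2].astype(np.float32)); print(len(Q),np.round(r[0],1),np.round(r[1],1),round(r[2],1),'z',np.round(np.percentile(Q[:,2],[5,50,95]),1)); return Q
bench=P[215:235,310:350,2]; print('bench z',np.nanmedian(bench), np.nanmedian(P[240:250,460:480,2]),np.nanmedian(P[200:220,150:170,2]))
rect((430,150,470,240),5,40)
red=(px[...,0]>150)&(px[...,1]<70)
rect((430,150,470,240),0,40,red)
rect((155,125,225,210),6,18)
rect((155,125,225,210),22,200)
rect((275,145,335,210),3,11)
yel=(px[...,0]>150)&(px[...,2]<70)&(px[...,1]>120)
rect((275,145,335,210),60,90,yel);rect((275,145,335,210),0,40,yel)
cv2.imwrite('pics/c.png',cv2.resize(np.hstack([im['pixels'][130:210,155:225],im['pixels'][130:210,275:345]])[:,:,::-1],None,fx=5,fy=5,interpolation=cv2.INTER_NEAREST))
E
```

```text
bench z -0.6763155430026018 -0.6665646935457517 -0.9278085359065926
599 [ 551.5 -405.4] [ 97.4 187.6] 85.8 z [ 8.1 15.8 20.2]
85 [ 501.1 -416.6] [40.  15.2] 10.0 z [13.6 17.8 20.1]
1345 [616.4 276.7] [148.7 176.9] 80.3 z [ 7.7 11.3 15.1]
821 [609.5 280.7] [ 46.7 119.3] 72.7 z [ 39.4  66.7 116.2]
1008 [598.1 -21.8] [171.4 157.4] 1.1 z [ 3.4  6.6 10.4]
140 [567.7 -22. ] [43.9 43.7] 82.1 z [67.2 73.9 77.2]
144 [569.8 -19.8] [48.2 30.2] 83.5 z [ 7.1 10.7 15. ]
```

View pics/c.png

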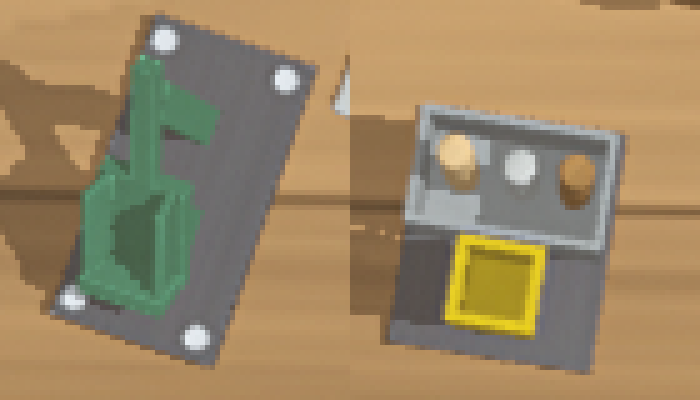

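```bash
python3 - <<'E'
from h import *
for n,p,o in [('g',[551,-405,24],[180,0,13]),('rest',[610,280,115],[180,-45,-20]),('restup',[560,290,200],[180,-45,-20]),('re',[620,280,125],[180,0,-20]),('pk',[568,-22,120],[180,-45,-8]),('pkup',[568,-22,250],[180,-45,-8])]:
    q=inverse_kinematics(p,o); print(n,None if q is None else np.round(q))
t=get_time()
move_to([530,-405,300],[180,0,13]); print(get_time()-t)
a=get_image('wrist'); save(a,'w1'); np.savez('w1',**a)
move_to([530,-20,330],[180,0,-8]); print(get_time()-t)
b=get_image('wrist'); save(b,'w2'); np.savez('w2',**b)
move_to([570,275,330],[180,0,-20]); print(get_time()-t)
c=get_image('wrist'); save(c,'w3'); np.savez('w3',**c)
cv2.imwrite('pics/w.png',cv2.resize(np.vstack([x['pixels'] for x in(a,b,c)])[:,:,::-1],(320,600)))
E
```

```text
g [ 33.  38.  -2.  98.   2.  44. -48.]
rest [-28.  30. -28. 118.  82.  56. 136.]
restup [ -8.  29. -59. 118.  78.  72. 142.]
re [ -55.   35.   36.   98.  -25.   55. -119.]
pk None
pkup None
1.6166999999999998
3.0999999999999996
4.2917
```

View pics/w.png

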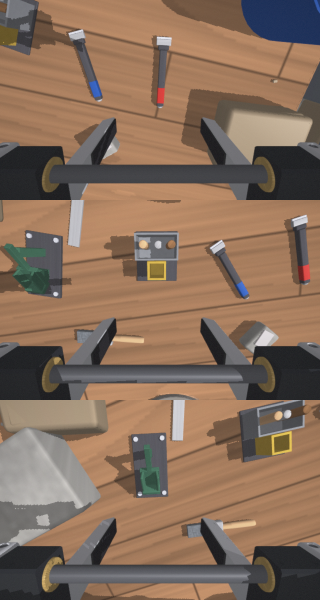

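```bash
python3 - <<'E'
from h import *
def load(n): 
    d=dict(np.load(n+'.npz')); return d,cloud(d),cv2.cvtColor(d['pixels'],cv2.COLOR_RGB2HSV).astype(int)
def mr(Q): 
    r=cv2.minAreaRect(Q.astype(np.float32)); b=cv2.boxPoints(r); return np.round(r[0],1),np.round(r[1],1),round(r[2],1)
def comp(m,seed):
    n,l=cv2.connectedComponents(m.astype(np.uint8)); v,u=np.argwhere(l>0)[np.argmin(np.sum((np.argwhere(l>0)-seed[::-1])**2,1))]; return l==l[v,u]
def hit(d,m,z):  # intersect pixel rays with plane z
    V=np.linalg.inv(d['view']); v,u=np.nonzero(m); c=np.stack([(u-d['cx'])/d['fx'],(v-d['cy'])/d['fy'],np.ones(len(u))],-1)@V[:3,:3].T
    o=V[:3,3]; return (o+c*((z-o[2])/c[:,2])[:,None])[:,:2]
# chisel
d,P,H=load('w1'); print('bench',np.nanmedian(P[120:160,230:290,2]))
Z=P[...,2]; m=comp((Z>6)&(Z<40),(322,140)); Q=P[m]
print('depth',len(Q),mr(Q[:,:2]),np.percentile(Q[:,2],[5,50,95]))
sat=(H[...,1]<80); red=(H[...,1]>170)&((H[...,0]<6)|(H[...,0]>174))
box=np.zeros_like(m); box[60:225,295:350]=1
m2=comp((sat|red)&box,(322,140)); Q=hit(d,m2,14); print('colour',len(Q),mr(Q)); R=hit(d,red&box,18); print('red',R.mean(0),mr(R))
# axis from shaft pixels
mean=Q.mean(0); u,s,vt=np.linalg.svd(Q-mean); print('pca',mean,np.degrees(np.arctan2(vt[0,1],vt[0,0])))
for n in('w2','w3'):
    d,P,H=load(n); Z=P[...,2]; print(n)
    y=(H[...,1]>140)&(H[...,0]>22)&(H[...,0]<34)&(Z>66)&(Z<84)
    Q=hit(d,y,75); print('rim',len(Q),mr(Q), 'z',np.median(Z[y]))
    g=(H[...,1]>60)&(H[...,0]>60)&(H[...,0]<95)
    for lo,hi in((12,300),):
        k=g&(Z>20); Q=P[k]; q=Q[:,:2].mean(0); print('green',len(Q),mr(Q[:,:2]))
    white=(H[...,1]<60)&(H[...,2]>190)&(Z>2)&(Z<30)
    cnt,l,st,ce=cv2.connectedComponentsWithStats(white.astype(np.uint8))
    for i in range(1,cnt):
        if 8<st[i,4]<150: print('bolt',st[i,4],np.round(ce[i]),np.round(hit(d,l==i,14).mean(0),1))
E
```

```text
bench 0.3413910130910267
depth 2339 (array([ 556.6, -413.7]), array([180. ,  35.3]), 12.8) [12.11898161 17.49745209 19.56003723]
colour 2365 (array([ 555. , -408.6]), array([181.2,  36.7]), 9.1)
red [ 501.2006885  -418.77655082] (array([ 501.1, -418.8]), array([40.4, 17.4]), 9.9)
pca [ 571.93548238 -406.66893214] -170.2650488689324
w2
rim 231 (array([567.5, -22. ]), array([41. , 42.1]), 82.6) z 75.28635954371669
green 4680 (array([557.4, 115.7]), array([391.4, 119.1]), 72.5)
bolt 72 [57. 71.] [695.7 290.9]
bolt 73 [111.  80.] [675.4 225.7]
bolt 56 [111. 188.] [537.3 268.6]
bolt 11 [222. 287.] [363.3 146.6]
w3
rim 559 (array([568.3, -18.8]), array([49.4, 43.1]), 81.7) z 75.00190753094836
green 2544 (array([609.9, 280.8]), array([ 45.2, 119.7]), 72.8)
bolt 68 [324.  75.] [675.4 224.9]
bolt 67 [271.  78.] [695.7 289.9]
bolt 54 [328. 185.] [537.4 267.7]
bolt 25 [279. 189.] [555.1 333.9]
bolt 98 [441. 250.] [386.9 143.9]
```

```bash
python3 - <<'E'
from h import *
for z in(117,260):
  for pit in(-45,-35,-25,-15):
    print(z,pit,[y for y in range(-188,180,15) if inverse_kinematics([568,-22,z],[180,pit,y]) is not None])
for tilt in(0,15,30): print(tilt,[y for y in(-20,160) if inverse_kinematics([622,275,125],[180,tilt,y]) is not None],)
E
```

```text
117 -45 [-188, -173, -158, -143, -128, -113, -98, -83, -68, -53, -38, -23, 22, 52, 67, 82, 97, 112, 127, 142, 157, 172]
117 -35 [-188, -173, -158, -143, -128, -113, -98, -83, -68, -53, -38, -23, -8, 7, 22, 37, 52, 67, 82, 97, 112, 127, 142, 157, 172]
117 -25 [-188, -173, -158, -143, -128, -113, -98, -83, -68, -53, -38, -23, -8, 7, 22, 37, 52, 67, 82, 97, 112, 127, 142, 157, 172]
117 -15 [-188, -173, -158, -143, -128, -113, -98, -83, -68, -53, -38, -23, -8, 7, 22, 37, 52, 67, 82, 97, 112, 127, 142, 157, 172]
260 -45 [-188, -173, -158, -143, -128, -113, -98, -83, -68, -53, -38, 7, 22, 37, 52, 67, 82, 97, 112, 127, 142, 157, 172]
260 -35 [-188, -173, -158, -143, -128, -113, -98, -83, -68, -8, 7, 22, 37, 52, 67, 82, 97, 112, 127, 142, 157, 172]
260 -25 [-188, -173, -158, -143, -128, -113, -98, -83, -68, -53, -38, -23, -8, 7, 22, 37, 52, 67, 82, 97, 112, 127, 142, 157, 172]
260 -15 [-188, -173, -158, -143, -128, -113, -98, -83, -68, -53, -38, -23, -8, 7, 22, 37, 52, 67, 82, 97, 112, 127, 142, 157, 172]
0 [-20, 160]
15 [-20, 160]
30 [-20, 160]
```

View pics/w3.png

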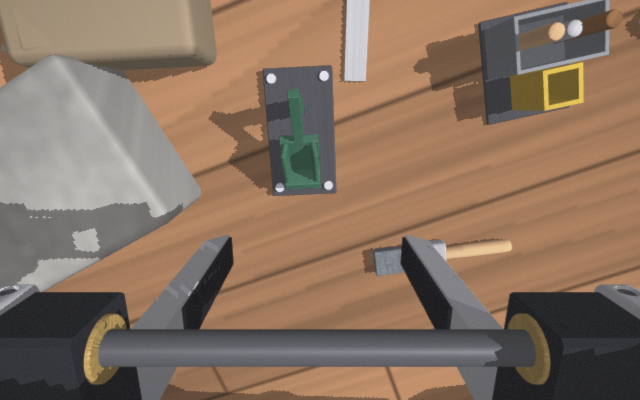

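```bash
cat >> h.py <<'E'
YR=-17.3; cr,sr=np.cos(np.radians(YR)),np.sin(np.radians(YR))
SEAT=np.array([568.6,294.2,45.]); k=.5**.5
A=np.array([k*cr,k*sr,k]); N=np.array([-k*cr,-k*sr,k])
PK=np.array([567.5,-21.7,11.])
E
python3 - <<'E'
from h import *
t=get_time(); c=[555,-409,24.]
move_gripper(55,50)
move_to([c[0],c[1],130],[180,0,9.8]); movel(c,vel=120,max_force=10); print(get_eef_pos())
move_gripper(0,50); print('gap',get_finger_gap(),get_finger_force(),get_time()-t)
movel([c[0],c[1],260],vel=200); print(get_contact_force())
a=get_image('wrist'); save(a,'w4')
T=SEAT+90*A+15*N
h=T+70*N+8*A
for p,o in((h+[0,0,60],[180,-45,YR]),(h,[180,-45,YR]),(T,[180,-45,YR])):
    q=inverse_kinematics(list(p),o); print(np.round(p), None if q is None else np.round(q-get_joints()))
print(get_time())
E
```

```text
[ 554.12589207 -408.315881     22.34176425]
gap 17.638789309162153 51.225047747720964 4.866599999999999
[-0.73799561  0.29459352 -3.17567637]
[577. 291. 234.] [-39.   0. -55.  29.  75.  -0. 199.]
[577. 291. 174.] [-40.   7. -55.  32.  82.   2. 192.]
[619. 278. 119.] [-130.   28.   72.   35.  -40.  -57.  -70.]
11.6
```

View pics/w4.png

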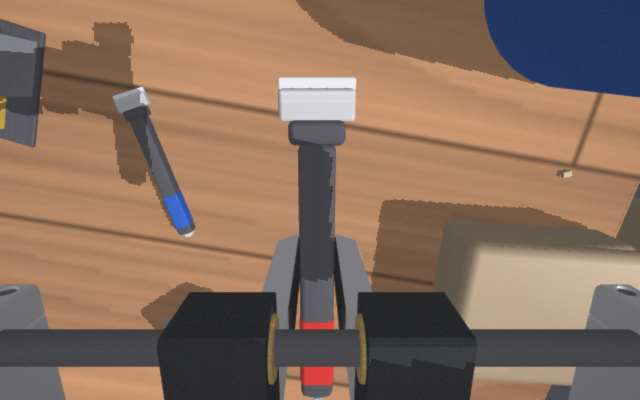

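```bash
python3 - <<'E'
from h import *
move_to([540,250,330],[180,0,YR]); print(get_time(),np.round(get_joints()))
T=SEAT+90*A+14*N; o=[180,-45,YR]
for d in (90,70,50,35,20,0):
    q=inverse_kinematics(list(T+d*N+8*A),o); print(d,None if q is None else np.round(q-get_joints()))
for pit in(-15,-30,-45):
    for z in(330,250): 
        q=inverse_kinematics([570,293,z],[180,pit,YR]); print(pit,z,None if q is None else np.round(q-get_joints()))
E
```

```text
13.9583 [ -10.   14.  -25.   94.    6.   73. -144.]
90 [  3.  15. -34.  25.  74.  -3. 286.]
70 [  4.  18. -34.  25.  77.  -2. 285.]
50 [-91.  31.  95.  30. -13. -59.  -6.]
35 [-90.  33.  94.  29. -22. -60.   2.]
20 [-88.  35.  94.  29. -31. -61.  11.]
0 [-86.  38.  93.  28. -44. -62.  23.]
-15 330 [-15.  -2.   8.   3.  12.  -9. -12.]
-15 250 [-33.   1.  29.  10.   8. -20. -10.]
-30 330 [-95.   3.  97.  15.   4. -25.  -6.]
-30 250 [-85.   6.  85.  20.   5. -34. -11.]
-45 330 None
-45 250 [  5.   9. -34.  22.  67.  -5. 294.]
```

```bash
python3 - <<'E'
from h import *
T=SEAT+90*A+14*N; o=[180,-45,YR]; rl=lambda:np.round(get_joints())
move_to([560,285,330],[180,-15,YR]); 
move_to([570,291,300],[180,-30,YR]); print(get_time(),rl(),np.round(get_contact_force(),1))
move_to(list(T+50*N+8*A),o); print(get_time(),rl(),np.round(get_eef_pos()-(T+50*N+8*A),1))
a=get_image('wrist'); b=get_image('scene')
cv2.imwrite('pics/r1.png',cv2.resize(np.hstack([a['pixels'],cv2.resize(b['pixels'][90:215,290:490],(640,400))])[:,:,::-1],(800,250)))
E
```

```text
16.375 [-102.   18.   68.  111.   10.   44. -151.] [ 1.   0.2 -2.4]
17.15 [-102.   45.   69.  124.   -7.   14. -150.] [0.5 0.3 0.6]
```

View pics/r1.png

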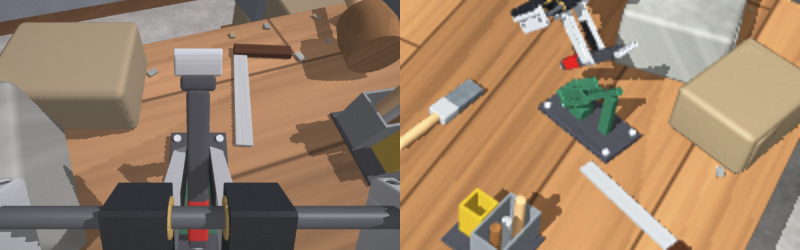

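```bash
python3 - <<'E'
from h import *
T=SEAT+90*A+14*N
def loc(): d=get_eef_pos()-SEAT; L=np.array([-sr,cr,0]); return np.round([d@A,d@L,d@N],1)
movel(list(T+8*N+8*A),vel=80); print(loc(),np.round(get_contact_force(),1))
print(movel(list(T-4*N+8*A),vel=15,max_force=6),loc(),np.round(get_contact_force(),1))
p=np.array(get_eef_pos())+1*N
print(movel(list(p-16*A),vel=20,max_force=8),loc(),np.round(get_contact_force(),1),get_time())
a=get_image('wrist'); b=get_image('top')
cv2.imwrite('pics/r2.png',cv2.resize(np.hstack([a['pixels'],cv2.resize(b['pixels'][110:210,120:280],(640,400))])[:,:,::-1],(800,250)))
E
```

```text
[98.2 -0.1 22.1] [-0.3 -0.1 -2.8]
True [97.9  0.1 13. ] [-3.3  0.9  6.4]Traceback (most recent call last):
  File "<stdin>", line 7, in <module>
bench.MotionError: the arm cannot follow that straight line within its joint ranges
```

```bash
python3 - <<'E'
from h import *
def loc(): d=get_eef_pos()-SEAT; L=np.array([-sr,cr,0]); return np.round([d@A,d@L,d@N],1)
print(np.round(get_joints(),1))
p0=np.array(get_eef_pos())
for s in(12,10,8,6,4,2):
    try:
        print(s,movel(list(p0+.7*N-s*A),vel=20,max_force=8),loc(),np.round(get_contact_force(),1),get_time()); break
    except MotionError: pass
print(np.round(get_joints(),1))
a=get_image('wrist'); b=get_image('top')
cv2.imwrite('pics/r2.png',cv2.resize(np.hstack([a['pixels'],cv2.resize(b['pixels'][110:210,120:280],(640,400))])[:,:,::-1],(800,250)))
E
```

```text
[ -94.2   47.9   63.7  122.2   -8.     9.7 -148.7]
12 True [94.7 -0.1 13. ] [-4.2  2.5  1.3] 18.8167
[ -94.4   48.1   63.6  122.3   -8.2    9.6 -148.8]
```

View pics/r2.png

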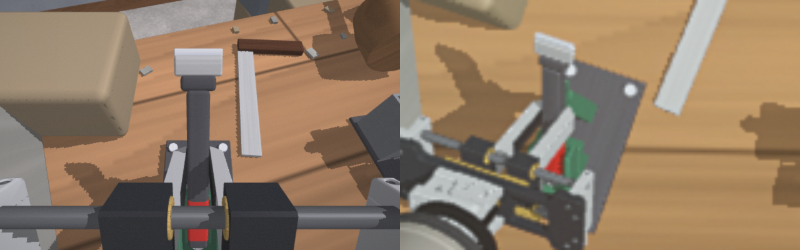

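```bash
python3 - <<'E'
from h import *
T=SEAT+90*A+14*N
move_gripper(50); sleep(.3)
p=np.array(get_eef_pos()); print(np.round(get_joints(),1),np.round(get_contact_force(),1))
movel(list(p+90*N),vel=150); print(get_time(),np.round(get_joints()))
a=get_image('wrist'); save(a,'w5'); np.savez('w5',**a); b=get_image('top'); 
cv2.imwrite('pics/r3.png',cv2.resize(np.hstack([a['pixels'],cv2.resize(b['pixels'][110:210,120:280],(640,400))])[:,:,::-1],(800,250)))
P=cloud(a); C=SEAT+90*A; L=np.array([-sr,cr,0])
d=P-SEAT; q=np.stack([d@A,d@L,d@N],-1)
m=(np.abs(q[...,1])<30)&(q[...,2]>2)&(q[...,2]<14)&(q[...,0]>50)&(q[...,0]<200)
Q=q[m]; print(len(Q),np.round(np.percentile(Q[:,0],[1,50,99.5]),1),'z',np.round([np.median(Q[(Q[:,0]>s)&(Q[:,0]<s+15),1:],axis=0) for s in(60,80,100,120,135,155,165)],1))
for dt in(10,5,0):
  for s in(105,110):
    q=inverse_kinematics(list(SEAT+s*A),[180,dt,YR]); print(dt,s,None if q is None else np.round(q))
E
```

```text
[ -94.3   48.1   63.6  122.3   -8.2    9.6 -148.8] [-0.3  0.2  0.7]
20.65 [-108.   44.   74.  124.   -7.   18. -150.]
4997 [ 51.  128.7 179.2] z [[ 0.   8.4]
 [ 0.   8.3]
 [-0.7  8.4]
 [-0.6  8.4]
 [-0.2  8.3]
 [-0.6  4.8]
 [ 0.1  4.1]]
10 105 [-58.  49.  55.  90. -45.  74. -99.]
10 110 [-57.  49.  55.  89. -45.  75. -99.]
5 105 [ -61.   47.   56.   93.  -44.   69. -100.]
5 110 [ -61.   47.   56.   93.  -44.   69. -100.]
0 105 [ -62.   43.   53.   96.  -39.   60. -104.]
0 110 [ -62.   44.   53.   96.  -39.   61. -104.]
```

View pics/r3.png

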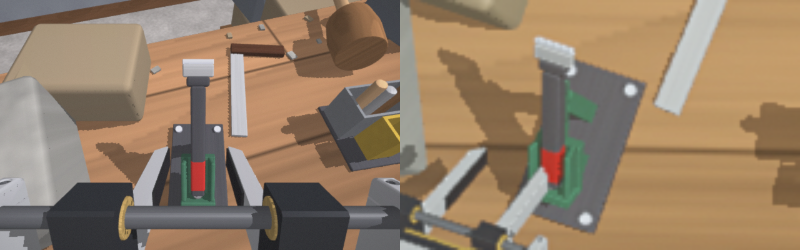

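```bash
python3 - <<'E'
from h import *
o=[180,10,YR]; th=np.radians(10)
zt=np.array([-np.sin(th)*cr,-np.sin(th)*sr,-np.cos(th)])
G=SEAT+108*A-3*zt
p=np.array(get_eef_pos()); movel(list(p+[0,0,110]),vel=200)
move_gripper(60)
print(get_time(),np.round(get_joints()))
move_to(list(G-130*zt),o); print(get_time(),np.round(get_joints()))
movel(list(G-25*zt),vel=150); print(movel(list(G),vel=40,max_force=12),get_eef_pos()-G)
move_gripper(0,60); print('gap',get_finger_gap(),get_finger_force(),np.round(get_contact_force(),1))
movel(list(G+[0,0,130]),vel=120); print(get_time(),np.round(get_joints()),np.round(get_contact_force(),1),get_finger_gap())
a=get_image('wrist'); b=get_image('top')
cv2.imwrite('pics/r4.png',cv2.resize(np.hstack([a['pixels'],cv2.resize(b['pixels'][70:210,90:314],(640,400))])[:,:,::-1],(800,250)))
for z in(100,60,0):
  for P,y in((-31,-7.5),(-31,-30),(-31,20)):
    q=inverse_kinematics([PK[0],PK[1],PK[2]+110+z],[180,P,y]); print(z,P,y,None if q is None else np.round(q))
E
```

```text
Traceback (most recent call last):
bench.MotionError: the arm cannot follow that straight line within its joint ranges
```

```bash
python3 - <<'E'
from h import *
o=[180,10,YR]; th=np.radians(10)
zt=np.array([-np.sin(th)*cr,-np.sin(th)*sr,-np.cos(th)])
G=SEAT+108*A-3*zt
move_to([565,292,300],[180,-30,YR])
move_gripper(60)
print(get_time(),np.round(get_joints()))
move_to(list(G-130*zt),o); print(get_time(),np.round(get_joints()))
movel(list(G-25*zt),vel=150); print(movel(list(G),vel=40,max_force=12),get_eef_pos()-G)
move_gripper(0,60); print('gap',get_finger_gap(),get_finger_force(),np.round(get_contact_force(),1))
movel(list(G+[0,0,130]),vel=120); print(get_time(),np.round(get_joints()),np.round(get_contact_force(),1),get_finger_gap())
a=get_image('wrist'); b=get_image('top')
cv2.imwrite('pics/r4.png',cv2.resize(np.hstack([a['pixels'],cv2.resize(b['pixels'][70:210,90:314],(640,400))])[:,:,::-1],(800,250)))
for z in(100,60,0):
  for P,y in((-31,-7.5),(-31,-30),(-31,20)):
    q=inverse_kinematics([PK[0],PK[1],PK[2]+110+z],[180,P,y]); print(z,P,y,None if q is None else np.round(q))
E
```

```text
21.775 [-107.   24.   77.  112.    0.   43. -143.]
23.25 [ -49.   38.   43.   79.  -30.   82. -111.]
False [ 0.15927139 -0.0800186   0.09501225]
gap 17.664394101807332 60.00067412853241 [-0.  -0.4 -0.1]
26.8333 [ -52.   36.   43.   82.  -29.   81. -112.] [-0.6 -0.1 -3.4] 17.679200791925712
100 -31 -7.5 [ -69.   -2.   60.  132.   28.   22. -129.]
100 -31 -30 [ -87.   10.   78.  129.   23.   27. -150.]
100 -31 20 [-63.   3.  70. 130. -39.  26. -31.]
60 -31 -7.5 [ -67.    8.   64.  134.   -1.   12. -102.]
60 -31 -30 [ -79.   19.   73.  131.    4.   19. -135.]
60 -31 20 [-43.   9.  50. 132. -56.  23. -16.]
0 -31 -7.5 None
0 -31 -30 [ -68.   26.   61.  134.  -10.   10. -125.]
0 -31 20 [ 14.  14. -13. 132. -56.  10. -15.]
```

View pics/r4.png

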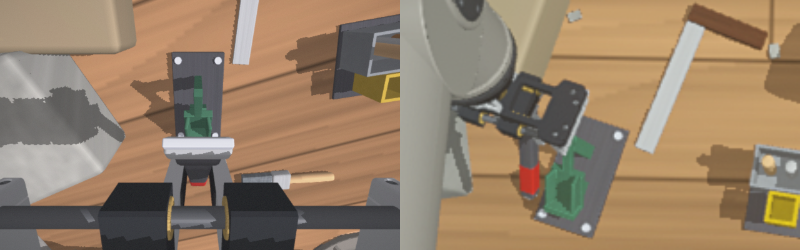

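```bash
cat >> h.py <<'E'
def pose(Y,lam,h):  # TCP pose putting the head h mm above pocket floor, leaning lam toward heading Y
    P=-35+lam; y=np.radians(Y); H=np.array([np.cos(y),np.sin(y),0]); U=np.array([0,0,1.]); l=np.radians(lam); p=np.radians(P)
    a=np.sin(l)*H+np.cos(l)*U; zt=-np.sin(p)*H-np.cos(p)*U
    return list(PK-32*np.sin(l)*H+h*U+108*a-3*zt),[180,P,Y]
E
python3 - <<'E'
from h import *
for Y in(-97.5,82.5,-52.5,37.5):
  for h in(150,100,70,30,0,-5):
    q=inverse_kinematics(*pose(Y,3,h)); print(Y,h,None if q is None else np.round(q))
E
```

```text
-97.5 150 [ 23.  30. -59.  98.  47.  93. 125.]
-97.5 100 [ 22.  33. -59. 101.  50.  91. 121.]
-97.5 70 [ 22.  36. -59. 102.  52.  90. 119.]
-97.5 30 [ 22.  40. -59. 104.  54.  88. 115.]
-97.5 0 [ 21.  42. -59. 105.  57.  87. 113.]
-97.5 -5 [ 21.  43. -59. 105.  57.  87. 112.]
82.5 150 [-16.  18.  37. 107. -44.  73.  32.]
82.5 100 [-11.  21.  31. 109. -46.  68.  35.]
82.5 70 [ -8.  23.  27. 110. -47.  65.  37.]
82.5 30 [ -4.  25.  23. 112. -48.  61.  40.]
82.5 0 [ -1.  28.  19. 113. -49.  58.  42.]
82.5 -5 [ -0.  28.  18. 113. -49.  58.  42.]
-52.5 150 None
-52.5 100 [ -83.   27.   78.  123.    3.   35. -155.]
-52.5 70 [ -79.   29.   73.  125.    1.   31. -155.]
-52.5 30 [ -76.   34.   70.  126.   -7.   26. -150.]
-52.5 0 [ -73.   37.   67.  127.  -12.   23. -147.]
-52.5 -5 [ -72.   38.   66.  128.  -13.   22. -147.]
37.5 150 [-54.   2.  67. 123. -41.  41. -12.]
37.5 100 [-43.  10.  59. 126. -56.  41.   2.]
37.5 70 [ 43.  13. -38. 124. -33.  27. -17.]
37.5 30 [  4.  13.   6. 128. -58.  28.   6.]
37.5 0 [ 50.  23. -47. 126. -22.  16. -24.]
37.5 -5 [ 49.  23. -47. 126. -22.  15. -24.]
```

```bash
python3 - <<'E'
from h import *
p=np.array(get_eef_pos()); movel(list(p+[-20,-20,60]),vel=200)
move_to(*pose(82.5,0,150)); print(get_time(),np.round(get_joints()))
movel(*pose(82.5,3,90),vel=120); print(get_eef_pos()-pose(82.5,3,90)[0],np.round(get_contact_force(),1),get_time())
a=get_image('wrist'); b=get_image('top'); c=get_image('scene')
cv2.imwrite('pics/r5.png',cv2.resize(np.hstack([a['pixels'],cv2.resize(b['pixels'][130:230,230:390],(640,400)),cv2.resize(c['pixels'][150:250,270:430],(640,400))])[:,:,::-1],(800,170),interpolation=cv2.INTER_AREA))
# head from depth: low part of chisel points near pocket axis
for n,im in(('top',b),('scene',c),('wrist',a)):
    P=cloud(im); h=np.array(pose(82.5,3,90)[0]); H=cv2.cvtColor(im['pixels'],cv2.COLOR_RGB2HSV)
    m=(H[...,1]>150)&((H[...,0]<6)|(H[...,0]>174))&(np.abs(P[...,0]-PK[0])<40)&(np.abs(P[...,1]-PK[1])<40)
    print(n,m.sum(), np.round(P[m].mean(0),1) if m.any() else '', np.round(P[m].min(0),1) if m.any() else '',np.round(P[m].max(0),1) if m.any() else '')
E
```

```text
29.7333 [-18.  21.  43. 107. -49.  77.  37.]
[ 0.21760515 -0.13708867  0.38769955] [ 0.5 -0.1 -3.7] 30.3833
top 3 [571.2 -30.4 150.2] [569.1 -31.6 136.4] [573.2 -29.8 157.9]
scene 62 [571.  -28.9 136.9] [560.  -33.1 112.8] [578.5 -16.4 159.3]
wrist 119 [566.6 -30.7 141.9] [558.6 -32.7 120.9] [575.1 -27.1 158.6]
```

View pics/r5.png

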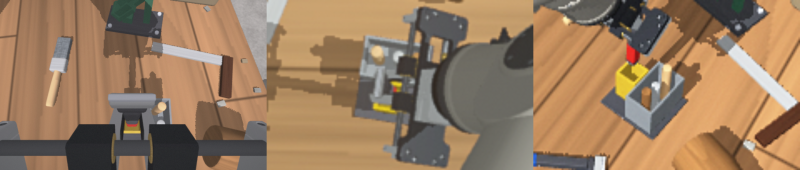

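```bash
python3 - <<'E'
from h import *
print(movel(*pose(82.5,3,50),vel=80,max_force=8),np.round(get_contact_force(),1))
print(movel(*pose(82.5,3,8),vel=50,max_force=8),np.round(get_contact_force(),1),np.round(get_eef_pos()-pose(82.5,3,0)[0],1))
print(movel(*pose(82.5,3,-6),vel=15,max_force=6),np.round(get_contact_force(),1),np.round(get_eef_pos()-pose(82.5,3,0)[0],1),get_time())
E
```

```text
False [-0.2 -0.6 -2.4]
False [ 0.2 -0.5 -3.7] [ 0.2 -0.1  8.3]
True [-0.5 -0.5  6.2] [ 0.   0.1 -0.2] 32.7833
```

Floor contact at the expected height. Now release gently and retreat.

```bash
python3 - <<'E'
from h import *
move_gripper(24,10); sleep(.5); move_gripper(36); sleep(.3)
p,o=pose(82.5,3,0); p=np.array(get_eef_pos())
y=np.radians(82.5); H=np.array([np.cos(y),np.sin(y),0]); P=np.radians(32); zt=np.sin(P)*H-np.cos(P)*np.array([0,0,1])
print(movel(list(p-150*zt),vel=80,max_force=6),np.round(get_contact_force(),1))
move_to([480,-200,330],[180,0,60]); sleep(.5); print(get_time(),np.round(get_contact_force(),1))
b=get_image('top'); c=get_image('scene')
cv2.imwrite('pics/r6.png',cv2.resize(np.hstack([b['pixels'],cv2.resize(c['pixels'][120:280,220:476],(640,400))])[:,:,::-1],(800,250),interpolation=cv2.INTER_AREA))
Pc=cloud(c); m=(np.abs(Pc[...,0]-PK[0])<45)&(np.abs(Pc[...,1]-PK[1])<40)&(Pc[...,2]>120)&(Pc[...,2]<260)
Q=Pc[m]; print(m.sum(),'zmax',np.percentile(Q[:,2],99),[np.round(Q[np.abs(Q[:,2]-z)<8].mean(0),1) for z in(130,150,175)])
E
```

```text
False [ 0.3  1.  -0.2]
37.75 [ 0.4 -0.1 -0.3]
173 zmax 190.3049414701829 [array([570.9, -10.4, 130.9]), array([570.4,  -8.6, 149.9]), array([568.7,  -2.1, 175.6])]
```

View pics/r6.png

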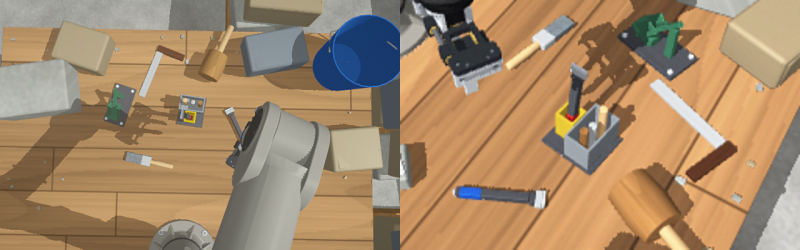

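The chisel stands in the yellow pocket with its edge up. It leans slightly on the wall, with its top at about 190 mm. The other objects have not moved.

```bash
python3 -c "
from h import *
print(hand_in())"
```

```text
the job is handed in; nothing more can be done
None
```

The job is handed in: the red chisel stands head down and edge up on the floor of the yellow pocket, leaning slightly on its wall, after being let go and re-gripped in the green rest; it took about 38 s of the 72 s allowed.

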